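# Turn the drying clay tile over with the turner

## Task

The tile on the plaster slab that still lies smooth face up is due to be turned: pick up the steel turner, slide its blade well under that tile against the slab's back rail, and with a quick turn of the wrist, low over the slab, flop it over so that it lies flat on the slab with its ribbed back up. The clay is only leather-hard and the plaster is soft: touch the tile with nothing but the turner, push and press only lightly, and leave the tile that is already turned and everything else where it is. Then lay the turner back flat on the cork mat and let go of it.

Things in the scene. Friction and masses are not known exactly. Their poses are not given: they have to be found in the camera images.
- slab: Fixed plaster drying slab in a timber frame, 180 (x) by 520 (y) mm. Origin: centre of its underside on the table, z up. The flat plaster top is 40 mm above it and spans x -76 to +75 mm, |y| < 245 mm; frame timbers at front (to x = -89 mm) and sides lie 2 mm lower. At least 120 mm of bare plaster lies on the +y side of the tile to be turned.
- rail (a point): Middle of the inner face of the timber back rail on the slab's far (+x) edge, at plaster height (slab x = +75, z = 40 mm). The rail stands 12 mm above the plaster along the whole edge and is the stop for the tile.
- tile: The tile to be turned: unfired leather-hard clay, stiff, 90 x 90 x 10 mm, about 0.15 kg, loose on the plaster (friction about 0.9; on steel 0.6), 5 to 35 mm short of the rail. Origin: centre of its ribbed back, which starts underneath; z points out of its smooth face; x and y along its edges, x towards the rail (within about 0.1 rad).
- tile_center (a point): Centre of that tile, half-way through its thickness. The edges of its back are bevelled, from the full 90 mm width 2.5 mm above the plaster in to 76 mm at the plaster: a blade kept down on the plaster first pushes the tile along until it meets the rail, then goes under the bevel and lifts it; a blade held higher jams on its edge.
- turned_tile: An identical tile that has been turned already: ribbed back up, smooth face down. Origin: centre of its underside. Bystander.
- turner: Loose cranked steel turner, 0.21 kg, blade flat on the mat. The pose is its handle's: origin at the centre of the underside of a straight blade (110 along x by 80 by 2 mm), x to the front edge, z out of the upper side. But the blade is bent up 0 to 0.05 rad at its rear edge, where the shank is welded: the front edge stands 0 to 5.5 mm higher, each time different, and must be felt.
- turner_grip (a point): Point on the wooden handle's axis, a good place to grip: 110 mm behind the turner's origin, 50 mm above it. The handle runs parallel to x from -86 to -194 mm; it is octagonal, 24 mm across flats: grip it from straight above or tilted 45 degrees to either side. Centre of mass near x = -37 mm.
- mat: Fixed cork mat, 300 (x) by 170 (y) by 4 mm, for the turner. Origin: centre of its underside on the table, so its top is 4 mm higher.
- loop_tool: Bystander: loop trimming tool, 200 mm long, lying on the table, 15 mm high.
- rib: Bystander: round wooden rib, 90 mm across, 6 mm thick, lying on the table.
- water_bowl: Bystander: white bowl, 120 mm across, 55 mm high.
- slip_jar: Bystander: glass jar, 68 mm across, 95 mm high.
Not all that is in view belongs to the job. Leave any orange look-alike of the tile alone.

How it is judged:
By the outcome, as a careful person would: the job done as asked, in the order asked, and still so for the second after the job is handed in, with the robot touching nothing.
It also fails if it takes over 72 s, if anything falls off the work surface, if the arm or the gripper's body presses on something with over 40 N, if the wrist force passes 120 N, or if a joint passes its speed limit or range.

## Robot

A 6-joint arm with a two-finger parallel gripper is mounted at the origin on the work surface. World frame = base frame: x ahead of the robot, y to its left, z up, the work surface at z = 0. Lengths are in mm, angles in degrees, forces in N, time in s.
With the tool pointing down it reaches from about 300 to 850 mm from the base axis. Payload 4.2 kg.
Tool frame: the origin (TCP) lies at the very end of the fingers, on their centre line; the grasp point (between the pads) lies 19 mm behind it (env.grasp_offset is the distance from the TCP to the grasp point, in mm); z points along the fingers, y is the line along which they close (so a half turn about z gives the same grasp; the last joint's range is limited). The gripper opens to 91 mm and grips with 3 to 60 N. Pads are 32 mm wide; open, the fingers measure 118 mm over their backs; the gripper's body (76 mm by 178 mm) begins 60 mm behind the grasp point.
Start: joints at [69.328, 18.312, 89.639, -0, 72.044, -1.146], TCP at [192.192, 541.946, 213.976] pointing down, gripper open.
Joint ranges: [-177.97, 177.97], [-48.28, 115.42], [12.27, 149.76], [-77.06, 257.06], [2.81, 150.46], [-146.56, 146.56]. Speed limits (degrees/s): [147.25, 147.25, 180, 180, 180, 180].

## Interface

Orientations are given as [roll, pitch, yaw] about the fixed x, y, z axes, in that order (R = Rz(yaw) Ry(pitch) Rx(roll)).
In Python, from workcell import env gives the robot as it stands. The module is installed in compiled form; this text tells all that it offers.
- The arm moves only by the tool send_rows, never from a script. Its argument "motion" is a list of rows, each an object of numbers: "tx", "ty", "tz": the shift along the tool's x, y, z in units of 500 mm (1.0 is 500 mm); "rx", "ry", "rz": the turn, a rotation vector about the tool's x, y, z in units of 30 degrees (1.0 is 30 degrees); "gripper": the closure, from -1 (fully open) to 1 (shut). In form: [{"tx": .., "ty": .., "tz": .., "rx": .., "ry": .., "rz": .., "gripper": ..}, ...]. A call has 1 to 12 rows; each row shifts and turns the commanded pose from where the row before left it, along the tool's axes as they then stand; what a row does not reach is not made up. A row lasts 1/8 s, in which the tool goes at most 62.5 mm and 10.7 degrees, less where a joint would pass 70% of its speed; a pose out of reach is approached as far as the arm can. A call with a number of a shift or a turn outside -1 to 1 is refused whole. A call with a gripper value outside its range is refused whole. The fingers move at their own pace and stop on an object; "grip_force" is the grip in N (left out, the last holds). Time passes only in rows, so rows that do not move let the fingers close. It gives the time, the measured TCP pose, the force, the opening and the grip force at its end, in the units of the state.
- env.state(): the state, without advancing time (a new reading comes with each control period).
- env.grab_frame(name): name is "scene" or "top"; returns a dict with "frame" (400x640x3 uint8, red, green, blue), "vertical_fov" (degrees; the focal length in pixels is half the picture's height over the tangent of half this angle, whatever the lens; pixels are square), "cx", "cy" (the principal point, pixels), "rvec" (rotation vector, rad) and "tvec" (3), from world to camera coordinates, as OpenCV has them. Camera axes: x right, y down, z forward; pixel columns grow to the right and rows downward; lengths in mm; the calibration is good to about 2 mm. A picture is of the moment at which its call begins. There is no depth.
- env.job_done(): hands the job in; it is judged then, once.
The state is a dict: "time_s": time; "qpos": joint angles; "qvel": joint speeds; "effort": joint torques, N m; "ee_pos": TCP position; "ee_rot": TCP orientation; "force": force on the tool from outside, world axes, zero at the start; "torque": the same for the moment, N m; "gripper_width": finger opening in mm; "gripper_force": force on a finger pad.
Only numpy, scipy, OpenCV 4.12 (cv2) and the standard library are available. Lean on these libraries where they do the work, as an engineer would, in place of code of your own. Each camera call takes 0.05 s, during which the arm holds its last target. There are 200 camera calls.

## Working session

There is one attempt and no reset: what is moved stays moved. The work goes in short steps, Python scripts to look and compute and a tool call to move; the robot and the scene stay as the last step left them, time stands still between calls to the robot, and variables do not carry over. Pictures are saved under pics/ and viewed, at most 10 in all, crops included, and the job is handed in when it is done.

Besides the shell and the picture viewer there is one more tool, called after ">>>" as name([rows], argument=value, ...), one row to a line, values as JSON. send_rows: Moves the arm, as the interface text tells. Shifts and turns lie within -1 to 1; 1 stands for 500 mm of shift or 30 degrees of turn. Its arguments: {"type":"object","properties":{"motion":{"type":"array"},"grip_force":{"type":"number"}},"required":["motion"]}

```bash
mkdir -p pics; cat > h.py <<'E'
import numpy as np, cv2
from scipy.spatial.transform import Rotation as R
from workcell import env
def cam(n):
    d=env.grab_frame(n); h=d["frame"].shape[0]; f=h/2/np.tan(np.radians(d["vertical_fov"])/2)
    K=np.array([[f,0,d["cx"]],[0,f,d["cy"]],[0,0,1]]); Rm=R.from_rotvec(np.ravel(d["rvec"])).as_matrix()
    return d["frame"],K,Rm,np.ravel(d["tvec"])
def ray(c,u,v):
    _,K,Rm,t=c; d=Rm.T@np.linalg.inv(K)@np.array([u,v,1.]); return -Rm.T@t,d
def onz(c,u,v,z):
    o,d=ray(c,u,v); return o+d*(z-o[2])/d[2]
def tri(a,pa,b,pb):
    A=[];B=[]
    for c,p in((a,pa),(b,pb)):
        o,d=ray(c,*p); d/=np.linalg.norm(d); P=np.eye(3)-np.outer(d,d); A.append(P);B.append(P@o)
    return np.linalg.lstsq(np.vstack(A),np.hstack(B),rcond=None)[0]
def proj(c,X):
    _,K,Rm,t=c; p=K@(Rm@np.asarray(X,float)+t); return p[:2]/p[2]
def save(n,im,crop=None,s=1):
    if crop: im=im[crop[1]:crop[3],crop[0]:crop[2]]
    cv2.imwrite("pics/"+n+".png",cv2.resize(im[:,:,::-1],None,fx=s,fy=s,interpolation=cv2.INTER_CUBIC))
E
python3 - <<'E'
from h import *
for n in("scene","top"):
    c=cam(n); save(n+"0",c[0],s=1.25); print(n,c[1].round(1).tolist(),ray(c,320,200))
    np.savez(n+"0.npz",a=c[0],b=c[1],c=c[2],d=c[3])
print(env.state(),env.grasp_offset)
E
```

```text
scene [[373.1, 0.0, 324.2], [0.0, 373.1, 195.5], [0.0, 0.0, 1.0]] (array([1271.12469108,   35.07673061,  661.0350931 ]), array([-0.78274062, -0.09161839, -0.61579099]))
top [[367.4, 0.0, 322.2], [0.0, 367.4, 200.3], [0.0, 0.0, 1.0]] (array([416.40022943, -41.78512485, 954.5294511 ]), array([ 0.0999132 ,  0.01845796, -0.99484288]))
{'time_s': 0.1, 'qpos': array([ 6.93279754e+01,  1.83468139e+01,  8.96968364e+01, -1.91895232e-03,
        7.20439005e+01, -1.14687433e+00]), 'qvel': array([ 0.04032229, -0.06687871, -0.14095608, -0.16353877, -0.08973387,
        0.04919725]), 'effort': array([ 3.58045627e-04, -4.13334632e+01, -2.32510900e+01,  7.27578322e-02,
        4.22143936e-02, -5.31575756e-05]), 'ee_pos': array([192.0429259 , 541.52424214, 213.2335028 ]), 'ee_rot': array([-1.79912430e+02,  7.18504305e-05,  1.60475443e+02]), 'force': array([-1.12778816, -0.30013435, -0.7211695 ]), 'torque': array([ 0.01102933, -0.05535586, -0.01039349]), 'gripper_force': 0.0, 'gripper_width': 91.14148680232026} 18.8
```

View pics/scene0.png

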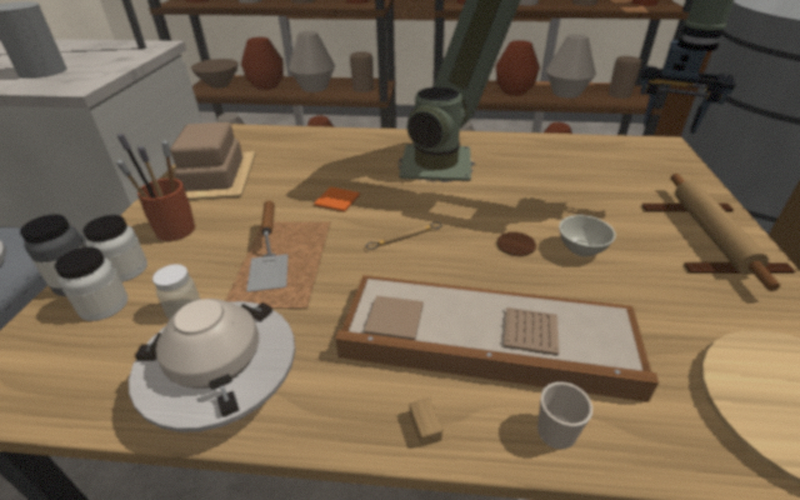

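View pics/top0.png

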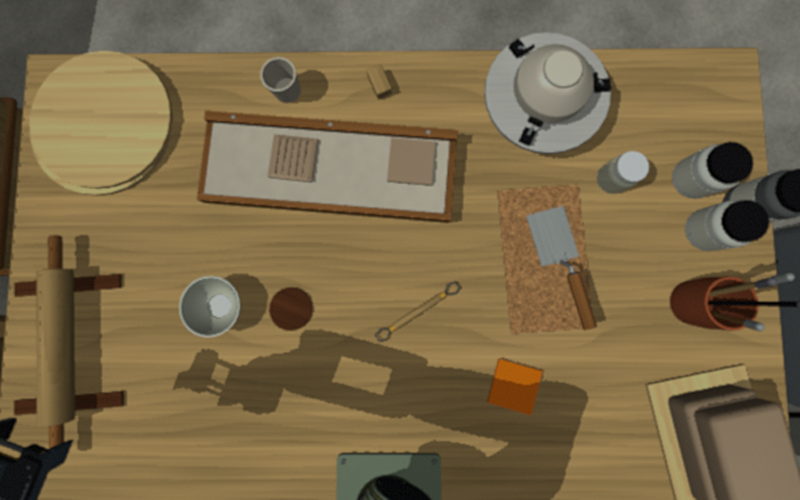

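Candidates, in pixels of the 800x500 view from above:
- Smooth tile on the slab at (412,161).
- Ribbed, already turned tile at (294,158).
- Orange look-alike on the table at (516,386).

By the description I choose the smooth tile at (412,161). The turner lies on the mat, with its blade at (553,236) and its handle at (581,300). Next I check both in close crops.

```bash
python3 - <<'E'
from h import *
a=np.load("top0.npz")["a"];b=np.load("scene0.npz")["a"]
save("topc",a,(290,80,490,275),3); save("scenec",b,(180,150,440,320),3)
E
```

```text
(no output)
```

View pics/topc.png

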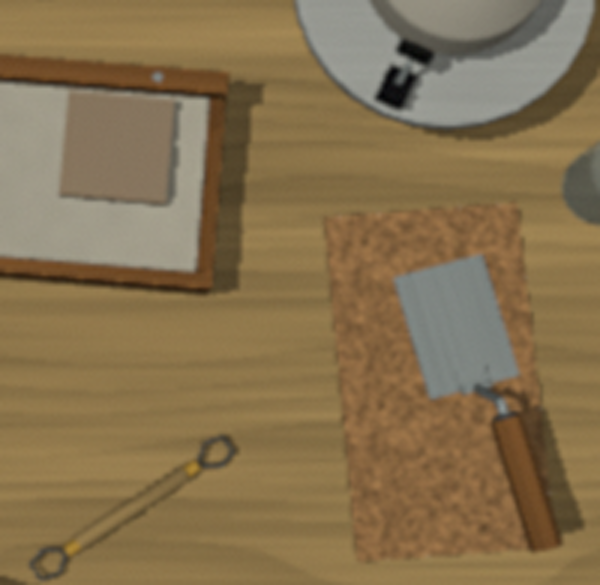

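View pics/scenec.png

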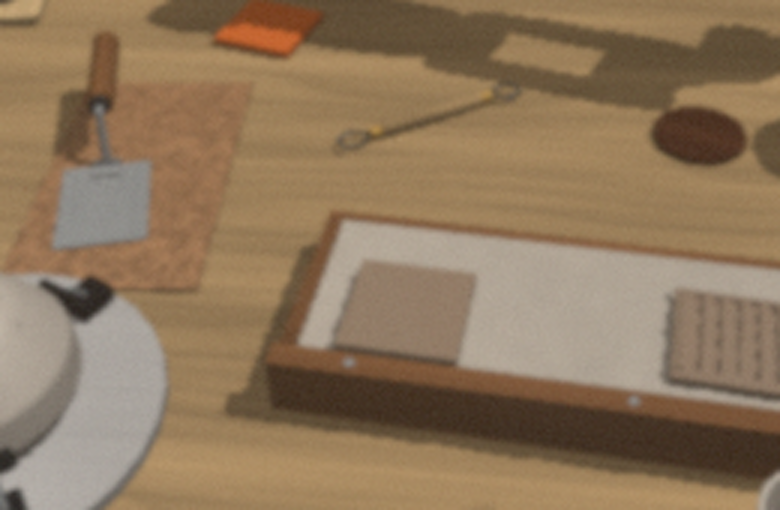

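The crops confirm it. In the top crop the smooth tile has corners (68,92), (178,98), (168,203) and (60,196). The turner's blade has corners (395,279), (484,255), (517,376) and (431,398), and its handle runs from (507,415) to (546,547).

```bash
python3 - <<'E'
from h import *
L=lambda n:(lambda z:(z["a"],z["b"],z["c"],z["d"]))(np.load(n))
T=L("top0.npz");S=L("scene0.npz")
t=lambda x,y:(290+x/3-.33,80+y/3-.33); s=lambda x,y:(180+x/3-.33,150+y/3-.33)
np.set_printoptions(precision=1,suppress=True)
print("tile top");
for p in((68,92),(178,98),(168,203),(60,196)): print(onz(T,*t(*p),50))
for p,q in(((168,203),(362,262)),((60,196),(475,272)),((68,92),(460,357))): print("tri",tri(T,t(*p),S,s(*q)))
print("blade")
for p in((395,279),(484,255),(517,376),(431,398)): print(onz(T,*t(*p),7))
for p,q in(((395,279),(148,239)),((484,255),(53,248)),((517,376),(64,168)),((431,398),(151,160))): print("tri",tri(T,t(*p),S,s(*q)))
print("handle")
for p,q in(((507,415),(100,104)),((546,547),(105,36))): print("tri",tri(T,t(*p),S,s(*q)),onz(T,*t(*p),54))
print("plaster")
for p in((210,97),(197,272),(0,81),(0,262)): print(onz(T,*t(*p),40))
for p in((213,122),(204,195)): print(onz(T,p[0]/1.25,p[1]/1.25,40))
print("mat")
for p in((325,216),(520,204),(357,560)): print(onz(T,*t(*p),4))
E
```

```text
tile top
[736.   -6.1  50. ]
[730.1 -99.   50. ]
[639.8 -89.7  50. ]
[646.3   0.7  50. ]
tri [639.5 -88.6  50.3]
tri [645.6   1.2  52.5]
tri [734.3  -4.6  54.3]
blade
[ 582.  -288.2    7. ]
[ 602.7 -365.8    7. ]
[ 497.1 -390.1    7. ]
[ 478.5 -315.9    7. ]
tri [ 581.6 -286.5    6.9]
tri [ 601.8 -363.4    9.2]
tri [ 497.  -389.5   10.5]
tri [ 478.  -313.9   10.3]
handle
tri [ 460.7 -359.8   60. ] [ 461.3 -363.4   54. ]
tri [ 356.1 -386.4   66.8] [ 355.1 -390.4   54. ]
plaster
[ 734.2 -126.9   40. ]
[ 583. -114.   40.]
[749.7  52.6  40. ]
[592.4  51.7  40. ]
[776.2 361.8  40. ]
[622.5 374.3  40. ]
mat
[ 638.7 -229.5    4. ]
[ 648.4 -399.9    4. ]
[ 341.1 -249.7    4. ]
```

The positions agree between the two views. Before gripping tilted 45° with the gripper's body towards -y, I check the clearance to the brush pot and jars.

```bash
cat >> h.py <<'E'
L=lambda n:(lambda z:(z["a"],z["b"],z["c"],z["d"]))(np.load(n))
def rows(p0,R0,p1,R1,n):
    w=(R0.inv()*R1).as_rotvec(); Rd=R.from_rotvec(w/n)
    S=sum(np.linalg.matrix_power(Rd.as_matrix(),k) for k in range(n))
    d=np.linalg.solve(S,R0.inv().apply(np.asarray(p1)-p0))
    q=np.r_[d/500,np.degrees(w)/n/30]
    print(n,"rows:",dict(zip("tx ty tz rx ry rz".split(),q.round(4).tolist())),"mm/row %.1f deg/row %.2f"%(np.linalg.norm(d),np.degrees(np.linalg.norm(w))/n))
def now():
    s=env.state(); return s["ee_pos"],R.from_euler("xyz",s["ee_rot"],degrees=True),s
def ori(yaw,lean,pitch=0):
    # tool x along turner x (yaw), pointing down, body leaning to turner -y by lean; pitch>0 nose-down
    return R.from_euler("z",yaw,degrees=True)*R.from_euler("y",pitch,degrees=True)*R.from_euler("x",180+lean,degrees=True)
E
python3 - <<'E'
from h import *
np.set_printoptions(precision=0,suppress=True)
T=L("top0.npz");S=L("scene0.npz")
k=lambda p:(p[0]/1.25,p[1]/1.25)
for n,p,q in(("rimctr",(703,300),(165,192)),("brushtip1",(795,280),(122,137)),("tip",(760,330),(144,148)),("small jar lid",(633,165),(172,276)),("jar lid",(745,220),(112,228))):print(n,tri(T,k(p),S,k(q)))
p,r,s=now()
ax=R.from_euler("z",14.1,degrees=True)
g=np.array([461,-361.5,56])+ax.apply([-20,0,0]); print("grip",g)
Rt=ori(14.1,45); pt=g+Rt.apply([0,0,12]); print("tcp",pt)
up=pt-Rt.apply([0,0,130]); print("pre",up, Rt.as_euler("xyz",degrees=True))
np.set_printoptions(precision=4,suppress=True)
rows(p,r,np.array([500,-150,330]),ori(14.1,0),22)
E
```

```text
rimctr [ 411. -588.  114.]
brushtip1 [ 440. -624.  262.]
tip [ 365. -629.  196.]
small jar lid [ 662. -467.   95.]
jar lid [ 551. -649.  117.]
grip [ 442. -366.   56.]
tcp [ 440. -358.   48.]
pre [ 462. -447.  139.] [-135.    0.   14.]
22 rows: {'tx': -0.0842, 'ty': 0.0364, 'tz': -0.0106, 'rx': -0.0001, 'ry': 0.0002, 'rz': 0.2218} mm/row 46.2 deg/row 6.65
```

>>> send_rows([
  {"tx":-0.0842,"ty":0.0364,"tz":-0.0106,"rz":0.2218,"gripper":0},
  {"tx":-0.0842,"ty":0.0364,"tz":-0.0106,"rz":0.2218,"gripper":0},
  {"tx":-0.0842,"ty":0.0364,"tz":-0.0106,"rz":0.2218,"gripper":0},
  {"tx":-0.0842,"ty":0.0364,"tz":-0.0106,"rz":0.2218,"gripper":0},
  {"tx":-0.0842,"ty":0.0364,"tz":-0.0106,"rz":0.2218,"gripper":0},
  {"tx":-0.0842,"ty":0.0364,"tz":-0.0106,"rz":0.2218,"gripper":0},
  {"tx":-0.0842,"ty":0.0364,"tz":-0.0106,"rz":0.2218,"gripper":0},
  {"tx":-0.0842,"ty":0.0364,"tz":-0.0106,"rz":0.2218,"gripper":0},
  {"tx":-0.0842,"ty":0.0364,"tz":-0.0106,"rz":0.2218,"gripper":0},
  {"tx":-0.0842,"ty":0.0364,"tz":-0.0106,"rz":0.2218,"gripper":0},
  {"tx":-0.0842,"ty":0.0364,"tz":-0.0106,"rz":0.2218,"gripper":0},
])

```text
invalid input at $.motion[0]: expected keys tx, ty, tz, rx, ry, rz, gripper
```

>>> send_rows([
  {"tx":-0.0842,"ty":0.0364,"tz":-0.0106,"rz":0.2218},
  {"tx":-0.0842,"ty":0.0364,"tz":-0.0106,"rz":0.2218},
  {"tx":-0.0842,"ty":0.0364,"tz":-0.0106,"rz":0.2218},
  {"tx":-0.0842,"ty":0.0364,"tz":-0.0106,"rz":0.2218},
  {"tx":-0.0842,"ty":0.0364,"tz":-0.0106,"rz":0.2218},
  {"tx":-0.0842,"ty":0.0364,"tz":-0.0106,"rz":0.2218},
  {"tx":-0.0842,"ty":0.0364,"tz":-0.0106,"rz":0.2218},
  {"tx":-0.0842,"ty":0.0364,"tz":-0.0106,"rz":0.2218},
  {"tx":-0.0842,"ty":0.0364,"tz":-0.0106,"rz":0.2218},
  {"tx":-0.0842,"ty":0.0364,"tz":-0.0106,"rz":0.2218},
  {"tx":-0.0842,"ty":0.0364,"tz":-0.0106,"rz":0.2218},
  {},
])

```text
invalid input at $.motion[0]: expected keys tx, ty, tz, rx, ry, rz, gripper
```

```bash
python3 - <<'E'
from h import *
np.set_printoptions(precision=1,suppress=True)
p,r,s=now(); print(p,s["ee_rot"],s["qpos"],s["gripper_width"],s["time_s"])
g=np.array([442,-366,56]);Rt=ori(14.1,45); pt=g+Rt.apply([0,0,18]); pre=pt-Rt.apply([0,0,50])
rows(p,r,pre+[0,0,100],Rt,9); print(pt,pre)
E
```

```text
[192.  541.5 213.2] [-179.9    0.   160.5] [69.3 18.3 89.7 -0.  72.  -1.1] 91.14148680232026 0.1
9 rows: {'tx': -0.2724, 'ty': 0.0314, 'tz': -0.0593, 'rx': 0.0633, 'ry': 0.2102, 'rz': 0.5063} mm/row 140.3 deg/row 16.55
[ 438.9 -353.7   43.3] [ 447.5 -387.9   78.6]
```

>>> send_rows([
  {"tx":-0.0842,"ty":0.0364,"tz":-0.0106,"rx":0,"ry":0,"rz":0.2218,"gripper":0},
  {"tx":-0.0842,"ty":0.0364,"tz":-0.0106,"rx":0,"ry":0,"rz":0.2218,"gripper":0},
  {"tx":-0.0842,"ty":0.0364,"tz":-0.0106,"rx":0,"ry":0,"rz":0.2218,"gripper":0},
  {"tx":-0.0842,"ty":0.0364,"tz":-0.0106,"rx":0,"ry":0,"rz":0.2218,"gripper":0},
  {"tx":-0.0842,"ty":0.0364,"tz":-0.0106,"rx":0,"ry":0,"rz":0.2218,"gripper":0},
  {"tx":-0.0842,"ty":0.0364,"tz":-0.0106,"rx":0,"ry":0,"rz":0.2218,"gripper":0},
  {"tx":-0.0842,"ty":0.0364,"tz":-0.0106,"rx":0,"ry":0,"rz":0.2218,"gripper":0},
  {"tx":-0.0842,"ty":0.0364,"tz":-0.0106,"rx":0,"ry":0,"rz":0.2218,"gripper":0},
  {"tx":-0.0842,"ty":0.0364,"tz":-0.0106,"rx":0,"ry":0,"rz":0.2218,"gripper":0},
  {"tx":-0.0842,"ty":0.0364,"tz":-0.0106,"rx":0,"ry":0,"rz":0.2218,"gripper":0},
  {"tx":-0.0842,"ty":0.0364,"tz":-0.0106,"rx":0,"ry":0,"rz":0.2218,"gripper":0},
])

```text
time_s: 1.48
ee_pos: [603.4, 309.2, 271.5]
ee_rot: [-179.9, 0.0, 87.1]
force: [-0.1, -0.8, -1.0]
gripper_width: 45.7
gripper_force: 0.0
```

>>> send_rows([
  {"tx":-0.0842,"ty":0.0364,"tz":-0.0106,"rx":0,"ry":0,"rz":0.2218,"gripper":0},
  {"tx":-0.0842,"ty":0.0364,"tz":-0.0106,"rx":0,"ry":0,"rz":0.2218,"gripper":0},
  {"tx":-0.0842,"ty":0.0364,"tz":-0.0106,"rx":0,"ry":0,"rz":0.2218,"gripper":0},
  {"tx":-0.0842,"ty":0.0364,"tz":-0.0106,"rx":0,"ry":0,"rz":0.2218,"gripper":0},
  {"tx":-0.0842,"ty":0.0364,"tz":-0.0106,"rx":0,"ry":0,"rz":0.2218,"gripper":0},
  {"tx":-0.0842,"ty":0.0364,"tz":-0.0106,"rx":0,"ry":0,"rz":0.2218,"gripper":0},
  {"tx":-0.0842,"ty":0.0364,"tz":-0.0106,"rx":0,"ry":0,"rz":0.2218,"gripper":0},
  {"tx":-0.0842,"ty":0.0364,"tz":-0.0106,"rx":0,"ry":0,"rz":0.2218,"gripper":0},
  {"tx":-0.0842,"ty":0.0364,"tz":-0.0106,"rx":0,"ry":0,"rz":0.2218,"gripper":0},
  {"tx":-0.0842,"ty":0.0364,"tz":-0.0106,"rx":0,"ry":0,"rz":0.2218,"gripper":0},
  {"tx":-0.0842,"ty":0.0364,"tz":-0.0106,"rx":0,"ry":0,"rz":0.2218,"gripper":0},
  {"tx":0,"ty":0,"tz":0,"rx":0,"ry":0,"rz":0,"gripper":0},
])

```text
time_s: 2.98
ee_pos: [498.0, -151.0, 331.2]
ee_rot: [180.0, -0.0, 13.9]
force: [1.0, 0.1, 0.8]
gripper_width: 45.5
gripper_force: 0.0
```

```bash
python3 - <<'E'
from h import *
np.set_printoptions(precision=1,suppress=True)
p,r,s=now(); print(p,s["ee_rot"],s["qpos"],s["gripper_width"],s["time_s"])
g=np.array([442,-366,56]);Rt=ori(14.1,45); pt=g+Rt.apply([0,0,18]); pre=pt-Rt.apply([0,0,50])
rows(p,r,pre+[0,0,100],Rt,9); print(pt,pre)
E
```

```text
[ 498.  -151.   331.2] [180.   -0.   13.9] [-18.1  10.3  83.9  -0.   85.8  58. ] 45.53690272995066 2.975
9 rows: {'tx': -0.0236, 'ty': 0.0585, 'tz': 0.0157, 'rx': 0.1668, 'ry': -0.0004, 'rz': -0.0008} mm/row 32.5 deg/row 5.00
[ 438.9 -353.7   43.3] [ 447.5 -387.9   78.6]
```

>>> send_rows([
  {"tx":-0.0236,"ty":0.0585,"tz":0.0157,"rx":0.1668,"ry":0,"rz":0,"gripper":0},
  {"tx":-0.0236,"ty":0.0585,"tz":0.0157,"rx":0.1668,"ry":0,"rz":0,"gripper":0},
  {"tx":-0.0236,"ty":0.0585,"tz":0.0157,"rx":0.1668,"ry":0,"rz":0,"gripper":0},
  {"tx":-0.0236,"ty":0.0585,"tz":0.0157,"rx":0.1668,"ry":0,"rz":0,"gripper":0},
  {"tx":-0.0236,"ty":0.0585,"tz":0.0157,"rx":0.1668,"ry":0,"rz":0,"gripper":0},
  {"tx":-0.0236,"ty":0.0585,"tz":0.0157,"rx":0.1668,"ry":0,"rz":0,"gripper":0},
  {"tx":-0.0236,"ty":0.0585,"tz":0.0157,"rx":0.1668,"ry":0,"rz":0,"gripper":0},
  {"tx":-0.0236,"ty":0.0585,"tz":0.0157,"rx":0.1668,"ry":0,"rz":0,"gripper":0},
  {"tx":-0.0236,"ty":0.0585,"tz":0.0157,"rx":0.1668,"ry":0,"rz":0,"gripper":0},
  {"tx":0,"ty":0,"tz":0,"rx":0,"ry":0,"rz":0,"gripper":0},
])

```text
time_s: 4.22
ee_pos: [449.1, -386.8, 172.6]
ee_rot: [-134.5, 0.2, 14.0]
force: [0.2, 0.3, 0.7]
gripper_width: 45.4
gripper_force: 0.0
```

```bash
python3 - <<'E'
from h import *
np.set_printoptions(precision=1,suppress=True)
p,r,s=now(); print(p,s["ee_rot"],s["qpos"],s["gripper_width"],s["time_s"])
g=np.array([442,-366,56]);Rt=ori(14.1,45); pt=g+Rt.apply([0,0,18]); pre=pt-Rt.apply([0,0,50])
rows(p,r,pre,Rt,4); rows(pre,Rt,pt,Rt,3)
a=cam("top")[0];b=cam("scene")[0]
x=cv2.resize(a[120:320,360:560],(400,400));y=cv2.resize(b[60:260,60:260],(400,400)); save("p1",np.hstack([x,y]))
E
```

```text
[ 449.1 -386.8  172.6] [-134.5    0.2   14. ] [-51.4  44.3  64.2  18.6 113.2  25.5] 45.383218462696846 4.225
4 rows: {'tx': -0.0008, 'ty': 0.0336, 'tz': 0.0328, 'rx': -0.0039, 'ry': 0.0007, 'rz': -0.0019} mm/row 23.5 deg/row 0.13
3 rows: {'tx': 0.0, 'ty': 0.0, 'tz': 0.0333, 'rx': 0.0, 'ry': 0.0, 'rz': 0.0} mm/row 16.7 deg/row 0.00
```

View pics/p1.png

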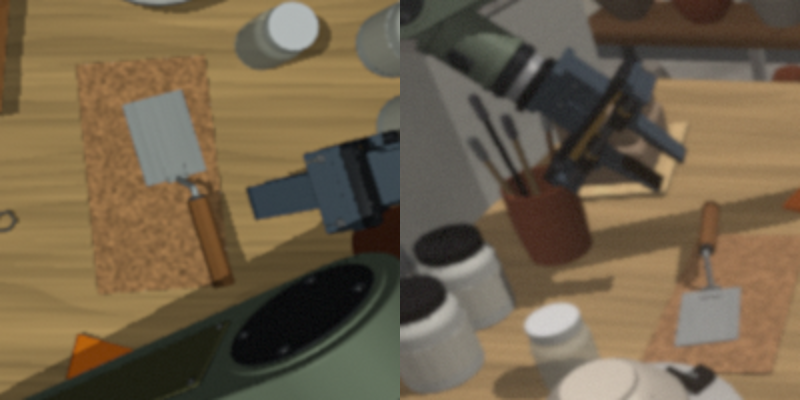

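The view from above (left half) shows the turner lying untouched, its handle from (197,195) to (222,282). The gripper stands leaning at (250,200), ready beside it, with its body clear of the brush pot. Descending.

>>> send_rows([
  {"tx":-0.0008,"ty":0.0336,"tz":0.0328,"rx":-0.004,"ry":0,"rz":0,"gripper":0},
  {"tx":-0.0008,"ty":0.0336,"tz":0.0328,"rx":-0.004,"ry":0,"rz":0,"gripper":0},
  {"tx":-0.0008,"ty":0.0336,"tz":0.0328,"rx":-0.004,"ry":0,"rz":0,"gripper":0},
  {"tx":-0.0008,"ty":0.0336,"tz":0.0328,"rx":-0.004,"ry":0,"rz":0,"gripper":0},
  {"tx":0,"ty":0,"tz":0.02,"rx":0,"ry":0,"rz":0,"gripper":0},
  {"tx":0,"ty":0,"tz":0.02,"rx":0,"ry":0,"rz":0,"gripper":0},
  {"tx":0,"ty":0,"tz":0.02,"rx":0,"ry":0,"rz":0,"gripper":0},
  {"tx":0,"ty":0,"tz":0.02,"rx":0,"ry":0,"rz":0,"gripper":0},
  {"tx":0,"ty":0,"tz":0.02,"rx":0,"ry":0,"rz":0,"gripper":0},
  {"tx":0,"ty":0,"tz":0,"rx":0,"ry":0,"rz":0,"gripper":0},
  {"tx":0,"ty":0,"tz":0,"rx":0,"ry":0,"rz":0,"gripper":0},
])

```text
time_s: 5.7
ee_pos: [440.0, -354.0, 48.5]
ee_rot: [-135.5, -0.0, 14.1]
force: [-0.3, 0.2, 0.2]
gripper_width: 45.5
gripper_force: 0.0
```

```bash
python3 - <<'E'
from h import *
np.set_printoptions(precision=1,suppress=True)
p,r,s=now(); print(p,s["ee_rot"],s["qpos"],s["force"],s["torque"])
a=cam("top")[0];b=cam("scene")[0]
x=cv2.resize(a[150:270,400:520],(400,400));y=cv2.resize(b[120:240,150:270],(400,400)); save("p2",np.hstack([x,y]))
E
```

```text
[ 440.  -354.    48.5] [-135.5   -0.    14.1] [-50.4  47.2  76.8  17.8  97.2  21.1] [-0.3  0.2  0.2] [-0.5 -0.   0. ]
```

View pics/p2.png

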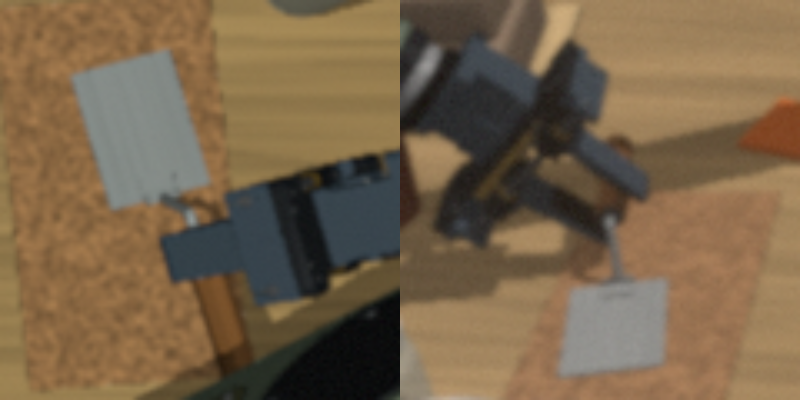

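The right half shows both fingers straddling the handle at (618,190). I close on it, after a small correction.

>>> send_rows([
  {"tx":0,"ty":0.003,"tz":0.004,"rx":0.015,"ry":0,"rz":0,"gripper":0},
  {"tx":0,"ty":0,"tz":0,"rx":0,"ry":0,"rz":0,"gripper":0.4},
  {"tx":0,"ty":0,"tz":0,"rx":0,"ry":0,"rz":0,"gripper":1},
  {"tx":0,"ty":0,"tz":0,"rx":0,"ry":0,"rz":0,"gripper":1},
  {"tx":0,"ty":0,"tz":0,"rx":0,"ry":0,"rz":0,"gripper":1},
  {"tx":0,"ty":0,"tz":0,"rx":0,"ry":0,"rz":0,"gripper":1},
], grip_force=55)

```text
time_s: 6.55
ee_pos: [439.8, -353.5, 45.8]
ee_rot: [-135.0, 0.0, 14.1]
force: [0.8, -0.4, -2.1]
gripper_width: 23.4
gripper_force: 54.9
```

```bash
python3 - <<'E'
from h import *
np.set_printoptions(precision=2,suppress=True)
p,r,s=now(); print(p,s["ee_rot"],s["force"],s["torque"],s["gripper_width"])
E
```

```text
[ 439.78 -353.5    45.75] [-135.      0.01   14.09] [ 0.83 -0.35 -2.08] [-0.77  0.14  0.04] 23.423272712769233
```

>>> send_rows([
  {"tx":0,"ty":-0.02,"tz":-0.02,"rx":0,"ry":0,"rz":0,"gripper":1},
  {"tx":0,"ty":-0.035,"tz":-0.035,"rx":0,"ry":0,"rz":0,"gripper":1},
  {"tx":0,"ty":-0.035,"tz":-0.035,"rx":0,"ry":0,"rz":0,"gripper":1},
  {"tx":0,"ty":-0.035,"tz":-0.035,"rx":0,"ry":0,"rz":0,"gripper":1},
  {"tx":0,"ty":-0.035,"tz":-0.035,"rx":0,"ry":0,"rz":0,"gripper":1},
  {"tx":0,"ty":-0.035,"tz":-0.035,"rx":0,"ry":0,"rz":0,"gripper":1},
  {"tx":0,"ty":0,"tz":0,"rx":0,"ry":0,"rz":0,"gripper":1},
])

```text
time_s: 7.42
ee_pos: [440.3, -354.1, 186.2]
ee_rot: [-135.3, -0.1, 14.1]
force: [0.2, -0.6, -2.3]
gripper_width: 23.6
gripper_force: 54.9
```

```bash
python3 - <<'E'
from h import *
np.set_printoptions(precision=2,suppress=True)
p,r,s=now(); print(p,s["ee_rot"],s["force"],s["torque"],s["gripper_width"])
# turner in tool at grasp
Rg=R.from_euler("xyz",[-135,0,14.09],degrees=True);pg=np.array([439.78,-353.5,45.75])
C=np.array([[582,-288.2,6],[602.7,-365.8,6],[497.1,-390.1,6],[478.5,-315.9,6]])
Ct=Rg.inv().apply(C-pg); print(Ct); W=r.apply(Ct)+p
T=cam("top");S=cam("scene"); np.savez("T1.npz",a=T[0],b=T[1],c=T[2],d=T[3]);np.savez("S1.npz",a=S[0],b=S[1],c=S[2],d=S[3])
out=[]
for c in(T,S):
    q=np.array([proj(c,w) for w in W]); m=q.mean(0).astype(int); o=m-40; print("origin",o,"pred crop px",((q-o+.5)*5).round(0).tolist())
    out.append(cv2.resize(c[0][o[1]:o[1]+80,o[0]:o[0]+80],(400,400),interpolation=cv2.INTER_CUBIC))
save("p3",np.hstack(out))
E
```

```text
[ 440.33 -354.06  186.23] [-135.26   -0.14   14.09] [ 0.19 -0.62 -2.28] [-0.73  0.13  0.03] 23.56562480811488
[[153.84   7.8   48.41]
 [155.02  64.59  -8.37]
 [ 46.69  63.08  -6.86]
 [ 46.71   8.99  47.23]]
origin [421 140] pred crop px [[86.0, 110.0], [260.0, 63.0], [325.0, 299.0], [157.0, 341.0]]
origin [162 135] pred crop px [[280.0, 256.0], [104.0, 274.0], [140.0, 150.0], [292.0, 138.0]]
```

View pics/p3.png

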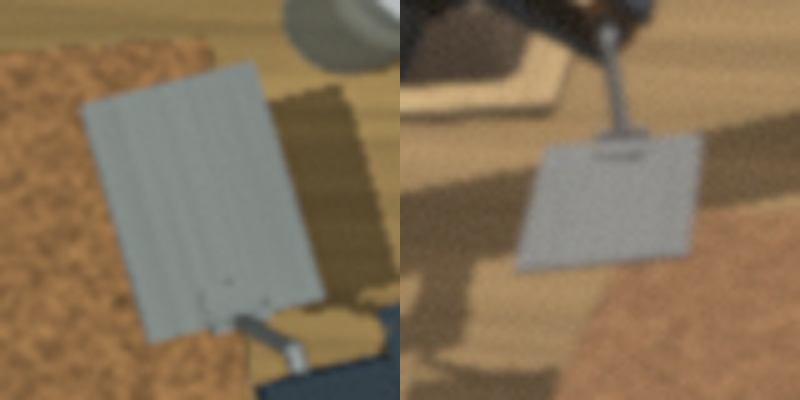

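The blade hangs level. Its corners in the left crop are at (82,107), (255,62), (325,298) and (153,343), within about 1 px of the prediction. I triangulate them and plan the approach.

```bash
python3 - <<'E'
from h import *
np.set_printoptions(precision=2,suppress=True)
T=L("T1.npz");S=L("S1.npz")
ob=[((82,107),(290,253)),((255,62),(117,270)),((325,298),(145,147)),((153,343),(303,138))]
p=np.array([440.33,-354.06,186.23]);r=R.from_euler("xyz",[-135.26,-.14,14.09],degrees=True)
W=[]
for a,b in ob:
    W.append(tri(T,(421+a[0]/5-.4,140+a[1]/5-.4),S,(162+b[0]/5-.4,135+b[1]/5-.4)))
W=np.array(W);print(W)
f=(W[0]+W[1])/2;b=(W[2]+W[3])/2;l=(W[0]+W[3])/2;k=(W[1]+W[2])/2
d=f-b;e=l-k;print("len",np.linalg.norm(d),"yaw",np.degrees(np.arctan2(d[1],d[0])),"nose up deg",np.degrees(np.arcsin(d[2]/np.linalg.norm(d))),"side roll(+y up)",np.degrees(np.arcsin(e[2]/np.linalg.norm(e))),"ctr",W.mean(0))
print("ctr in tool",r.inv().apply(W.mean(0)-p))
E
```

```text
[[ 582.77 -284.98  149.02]
 [ 602.48 -361.9   149.1 ]
 [ 497.31 -388.79  148.67]
 [ 477.9  -313.09  145.79]]
len 108.58037494585516 yaw 14.675747696988918 nose up deg 0.9651533910281042 side roll(+y up) -1.0783728638861945 ctr [ 540.12 -337.19  148.15]
ctr in tool [100.8   32.61  21.65]
```

```bash
cat >> h.py <<'E'
c=np.array([100.7,35.5,20.5]) # blade underside centre in tool
def tgt(ctr,yaw,lean=45,pitch=0):
    Rt=ori(yaw,lean,pitch); return np.asarray(ctr,float)-Rt.apply(c),Rt
def blade():
    p,r,s=now(); return p+r.apply(c),r
E
python3 - <<'E'
from h import *
np.set_printoptions(precision=2,suppress=True)
p,r,s=now(); print(s["qpos"])
a=tgt([573.4,-39.1,110],-5,45,2); rows(p,r,*a,11)
b=tgt([573.4,-39.1,50],-5,45,2); rows(*a,*b,4); print(a[0],b[0],b[1].as_euler("xyz",degrees=True))
E
```

```text
[-50.41  40.54  69.85  18.96 110.58  25.54]
11 rows: {'tx': 0.0123, 'ty': -0.0386, 'tz': 0.0463, 'rx': 0.0011, 'ry': 0.0367, 'rz': 0.0451} mm/row 30.8 deg/row 1.74
4 rows: {'tx': 0.001, 'ty': 0.0212, 'tz': 0.0212, 'rx': 0.0, 'ry': 0.0, 'rz': 0.0} mm/row 15.0 deg/row 0.00
[475.45 -19.88 153.09] [475.45 -19.88  93.09] [-135.    2.   -5.]
```

>>> send_rows([
  {"tx":0.0123,"ty":-0.0386,"tz":0.0463,"rx":0.001,"ry":0.0367,"rz":0.0451,"gripper":1},
  {"tx":0.0123,"ty":-0.0386,"tz":0.0463,"rx":0.001,"ry":0.0367,"rz":0.0451,"gripper":1},
  {"tx":0.0123,"ty":-0.0386,"tz":0.0463,"rx":0.001,"ry":0.0367,"rz":0.0451,"gripper":1},
  {"tx":0.0123,"ty":-0.0386,"tz":0.0463,"rx":0.001,"ry":0.0367,"rz":0.0451,"gripper":1},
  {"tx":0.0123,"ty":-0.0386,"tz":0.0463,"rx":0.001,"ry":0.0367,"rz":0.0451,"gripper":1},
  {"tx":0.0123,"ty":-0.0386,"tz":0.0463,"rx":0.001,"ry":0.0367,"rz":0.0451,"gripper":1},
  {"tx":0.0123,"ty":-0.0386,"tz":0.0463,"rx":0.001,"ry":0.0367,"rz":0.0451,"gripper":1},
  {"tx":0.0123,"ty":-0.0386,"tz":0.0463,"rx":0.001,"ry":0.0367,"rz":0.0451,"gripper":1},
  {"tx":0.0123,"ty":-0.0386,"tz":0.0463,"rx":0.001,"ry":0.0367,"rz":0.0451,"gripper":1},
  {"tx":0.0123,"ty":-0.0386,"tz":0.0463,"rx":0.001,"ry":0.0367,"rz":0.0451,"gripper":1},
  {"tx":0.0123,"ty":-0.0386,"tz":0.0463,"rx":0.001,"ry":0.0367,"rz":0.0451,"gripper":1},
  {"tx":0,"ty":0,"tz":0,"rx":0,"ry":0,"rz":0,"gripper":1},
])

```text
time_s: 9.02
ee_pos: [473.8, -17.9, 152.4]
ee_rot: [-134.9, 2.2, -4.8]
force: [0.7, 0.2, -1.6]
gripper_width: 23.8
gripper_force: 54.9
```

```bash
python3 - <<'E'
from h import *
np.set_printoptions(precision=2,suppress=True)
p,r,s=now(); print(p,s["ee_rot"],s["qpos"],s["force"],s["torque"],s["time_s"])
a=tgt([573.4,-39.1,50],-5,45,2); rows(p,r,*a,4)
E
```

```text
[473.82 -17.95 152.38] [-134.92    2.17   -4.84] [-30.16  23.17 108.33  40.15  77.14  46.03] [ 0.65  0.16 -1.64] [-0.77  0.34 -0.02] 9.025
4 rows: {'tx': 0.002, 'ty': 0.0216, 'tz': 0.0203, 'rx': -0.0007, 'ry': 0.002, 'rz': -0.0001} mm/row 14.8 deg/row 0.06
```

>>> send_rows([
  {"tx":0.002,"ty":0.0216,"tz":0.0203,"rx":0,"ry":0,"rz":0,"gripper":1},
  {"tx":0.002,"ty":0.0216,"tz":0.0203,"rx":0,"ry":0,"rz":0,"gripper":1},
  {"tx":0.002,"ty":0.0216,"tz":0.0203,"rx":0,"ry":0,"rz":0,"gripper":1},
  {"tx":0.002,"ty":0.0216,"tz":0.0203,"rx":0,"ry":0,"rz":0,"gripper":1},
  {"tx":0,"ty":0,"tz":0,"rx":0,"ry":0,"rz":0,"gripper":1},
  {"tx":0,"ty":0,"tz":0,"rx":0,"ry":0,"rz":0,"gripper":1},
])

```text
time_s: 9.78
ee_pos: [477.4, -22.0, 94.0]
ee_rot: [-135.0, 2.0, -5.0]
force: [-0.2, 0.3, -1.9]
gripper_width: 23.5
gripper_force: 54.9
```

```bash
python3 - <<'E'
from h import *
np.set_printoptions(precision=2,suppress=True)
p,r,s=now(); print(p,s["ee_rot"],s["force"],s["torque"],blade()[0])
T=cam("top");S=cam("scene"); np.savez("T1.npz",a=T[0],b=T[1],c=T[2],d=T[3]);np.savez("S1.npz",a=S[0],b=S[1],c=S[2],d=S[3])
f,_=blade(); f=f+r.apply([55,0,0]); print("front",f,proj(T,f),proj(S,f))
save("p4",np.hstack([cv2.resize(T[0][95:195,260:360],(400,400),interpolation=2),cv2.resize(S[0][200:300,260:360],(400,400),interpolation=2)]))
E
```

```text
[477.4  -21.98  93.99] [-134.97    1.97   -5.01] [-0.24  0.3  -1.92] [-0.72  0.36 -0.01] [575.38 -41.2   50.95]
front [630.28 -46.08  49.45] [328.29 151.2 ] [318.19 235.58]
```

View pics/p4.png

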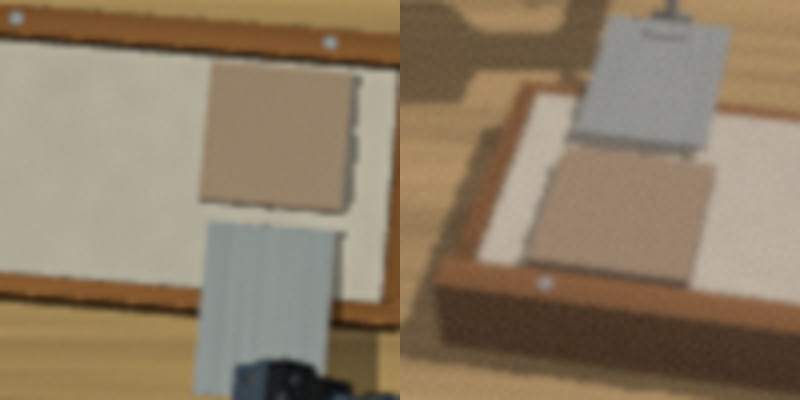

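The blade lies in line with the tile. In the left crop the blade's front edge runs (207,222)-(337,233), and the tile's front edge runs (200,203)-(345,213). I lower it, feeling for the plaster.

>>> send_rows([
  {"tx":0,"ty":0.0028,"tz":0.0028,"rx":0,"ry":0,"rz":0,"gripper":1},
  {"tx":0,"ty":0.0028,"tz":0.0028,"rx":0,"ry":0,"rz":0,"gripper":1},
  {"tx":0,"ty":0.0028,"tz":0.0028,"rx":0,"ry":0,"rz":0,"gripper":1},
  {"tx":0,"ty":0,"tz":0,"rx":0,"ry":0,"rz":0,"gripper":1},
])

```text
time_s: 10.38
ee_pos: [476.9, -21.8, 87.8]
ee_rot: [-135.0, 2.0, -5.0]
force: [-0.2, -0.5, -1.1]
gripper_width: 23.7
gripper_force: 54.9
```

>>> send_rows([
  {"tx":0,"ty":0.0014,"tz":0.0014,"rx":0,"ry":0,"rz":0,"gripper":1},
  {"tx":0,"ty":0,"tz":0,"rx":0,"ry":0,"rz":0,"gripper":1},
])

```text
time_s: 10.62
ee_pos: [476.9, -21.9, 86.9]
ee_rot: [-135.0, 2.0, -5.0]
force: [-0.3, 0.1, -1.9]
gripper_width: 23.7
gripper_force: 54.9
```

>>> send_rows([
  {"tx":0,"ty":0.0014,"tz":0.0014,"rx":0,"ry":0,"rz":0,"gripper":1},
  {"tx":0,"ty":0,"tz":0,"rx":0,"ry":0,"rz":0,"gripper":1},
])

```text
time_s: 10.88
ee_pos: [477.0, -21.8, 86.0]
ee_rot: [-135.0, 2.0, -5.0]
force: [0.4, -0.2, -2.2]
gripper_width: 23.6
gripper_force: 54.9
```

>>> send_rows([
  {"tx":0,"ty":0.0014,"tz":0.0014,"rx":0,"ry":0,"rz":0,"gripper":1},
  {"tx":0,"ty":0,"tz":0,"rx":0,"ry":0,"rz":0,"gripper":1},
])

```text
time_s: 11.12
ee_pos: [476.8, -21.7, 85.3]
ee_rot: [-135.0, 2.0, -5.0]
force: [-1.1, 0.3, 0.7]
gripper_width: 23.7
gripper_force: 55.0
```

>>> send_rows([
  {"tx":0.01,"ty":-0.0002,"tz":-0.0002,"rx":0,"ry":0,"rz":0,"gripper":1},
  {"tx":0.01,"ty":-0.0002,"tz":-0.0002,"rx":0,"ry":0,"rz":0,"gripper":1},
  {"tx":0.01,"ty":-0.0002,"tz":-0.0002,"rx":0,"ry":0,"rz":0,"gripper":1},
  {"tx":0.01,"ty":-0.0002,"tz":-0.0002,"rx":0,"ry":0,"rz":0,"gripper":1},
])

```text
time_s: 11.62
ee_pos: [496.5, -23.3, 85.0]
ee_rot: [-134.9, 2.0, -4.9]
force: [-4.7, 0.4, 3.3]
gripper_width: 23.5
gripper_force: 55.0
```

>>> send_rows([
  {"tx":0.008,"ty":-0.0002,"tz":-0.0002,"rx":0,"ry":0,"rz":0,"gripper":1},
  {"tx":0.008,"ty":-0.0002,"tz":-0.0002,"rx":0,"ry":0,"rz":0,"gripper":1},
])

```text
time_s: 11.88
ee_pos: [504.1, -23.9, 85.0]
ee_rot: [-134.9, 2.1, -4.9]
force: [-4.3, 0.1, 3.1]
gripper_width: 23.7
gripper_force: 55.0
```

>>> send_rows([
  {"tx":0.008,"ty":-0.0002,"tz":-0.0002,"rx":0,"ry":0,"rz":0,"gripper":1},
  {"tx":0.008,"ty":-0.0002,"tz":-0.0002,"rx":0,"ry":0,"rz":0,"gripper":1},
])

```text
time_s: 12.12
ee_pos: [512.4, -24.7, 84.9]
ee_rot: [-134.9, 2.0, -4.9]
force: [-5.3, 0.9, 3.7]
gripper_width: 23.4
gripper_force: 55.0
```

```bash
cat >> h.py <<'E'
def tile(c,z=50,box=(150,85,375,185)):
    a=c[0].astype(int); col=L("top0.npz")[0][128,329].astype(int)
    m=(np.abs(a-col).sum(2)<40).astype(np.uint8); M=np.zeros_like(m); x0,y0,x1,y1=box; M[y0:y1,x0:x1]=m[y0:y1,x0:x1]
    M=cv2.morphologyEx(M,cv2.MORPH_OPEN,np.ones((3,3),np.uint8))
    n,l,st,ce=cv2.connectedComponentsWithStats(M)
    for i in range(1,n):
        if st[i,4]>80:
            ct=max(cv2.findContours((l==i).astype(np.uint8),0,2)[0],key=len); rc=cv2.minAreaRect(ct)
            print("blob px",st[i].tolist(),ce[i].round(1),"world",onz(c,*ce[i],z).round(1),"corners",[onz(c,*q,z)[:2].round(0).tolist() for q in cv2.boxPoints(rc)])
E
python3 - <<'E'
from h import *
np.set_printoptions(precision=2,suppress=True)
tile(L("top0.npz")); c=cam("top"); tile(c); p,r,s=now(); f=blade()[0]+r.apply([55,0,0]); print("front",f,s["torque"],s["qpos"])
E
```

```text
blob px [150, 85, 36, 5, 146] [166.5  86.6] world [801.6 368.6  50. ] corners [[806.0, 411.0], [805.0, 321.0], [795.0, 321.0], [795.0, 411.0]]
blob px [196, 85, 86, 5, 356] [239.7  86.6] world [799.9 180.   50. ] corners [[805.0, 293.0], [803.0, 74.0], [793.0, 74.0], [795.0, 292.0]]
blob px [303, 85, 58, 4, 209] [329.9  86.4] world [798.7 -51.   50. ] corners [[803.0, 18.0], [802.0, -128.0], [794.0, -128.0], [795.0, 18.0]]
blob px [287, 95, 88, 11, 444] [337.7  98.3] world [767.2 -70.7  50. ] corners [[769.0, 59.0], [791.0, 58.0], [770.0, -165.0], [748.0, -162.0]]
blob px [150, 97, 14, 10, 127] [156.1 101.3] world [762.8 393.7  50. ] corners [[774.0, 410.0], [774.0, 377.0], [750.0, 376.0], [750.0, 409.0]]
blob px [150, 109, 13, 25, 289] [155.3 120.3] world [712.7 393.6  50. ] corners [[743.0, 409.0], [742.0, 378.0], [680.0, 375.0], [680.0, 406.0]]
blob px [214, 108, 37, 38, 806] [232.3 128.7] world [689.6 196.6  50. ] corners [[656.0, 243.0], [745.0, 233.0], [732.0, 148.0], [643.0, 159.0]]
blob px [310, 110, 38, 38, 1242] [328.6 128.3] world [689.1 -47.1  50. ] corners [[646.0, 1.0],
[... 599 characters left out ...]
, [740.0, 180.0], [682.0, 182.0]]
blob px [245, 111, 8, 35, 135] [248.5 127. ] world [693.6 155.5  50. ] corners [[647.0, 164.0], [736.0, 160.0], [735.0, 147.0], [646.0, 151.0]]
blob px [313, 111, 8, 16, 89] [316.2 118. ] world [715.8 -15.8  50. ] corners [[734.0, -8.0], [734.0, -26.0], [695.0, -25.0], [695.0, -8.0]]
blob px [342, 117, 7, 29, 108] [346.3 132.4] world [678.1 -91.6  50. ] corners [[646.0, -80.0], [719.0, -91.0], [716.0, -105.0], [644.0, -94.0]]
blob px [159, 171, 37, 7, 188] [176.9 173.5] world [575.4 333.4  50. ] corners [[582.0, 379.0], [582.0, 288.0], [566.0, 288.0], [567.0, 378.0]]
front [665.72 -48.68  39.94] [-0.08  0.4   0.62] [-28.8   30.91 106.95  42.21  71.55  42.36]
```

>>> send_rows([
  {"tx":0.008,"ty":-0.0002,"tz":-0.0002,"rx":0,"ry":0,"rz":0,"gripper":1},
  {"tx":0.008,"ty":-0.0002,"tz":-0.0002,"rx":0,"ry":0,"rz":0,"gripper":1},
])

```text
time_s: 12.42
ee_pos: [520.2, -25.4, 85.0]
ee_rot: [-134.9, 2.0, -4.9]
force: [-5.3, 0.9, 3.4]
gripper_width: 23.3
gripper_force: 55.0
```

>>> send_rows([
  {"tx":0.008,"ty":-0.0002,"tz":-0.0002,"rx":0,"ry":0,"rz":0,"gripper":1},
  {"tx":0.008,"ty":-0.0002,"tz":-0.0002,"rx":0,"ry":0,"rz":0,"gripper":1},
  {"tx":0.008,"ty":-0.0002,"tz":-0.0002,"rx":0,"ry":0,"rz":0,"gripper":1},
])

```text
time_s: 12.8
ee_pos: [532.0, -26.3, 85.0]
ee_rot: [-134.9, 2.1, -4.9]
force: [-5.6, 0.7, 3.9]
gripper_width: 23.7
gripper_force: 55.0
```

```bash
python3 - <<'E'
from h import *
np.set_printoptions(precision=2,suppress=True)
c=cam("scene");S=L("S1.npz"); p,r,s=now(); f=blade()[0]+r.apply([55,0,0]); print("front",f,s["torque"],s["force"])
d=L("T1.npz")
# top view column along the tile axis: where does steel end and clay begin
T=cam("top"); u=np.array([.9966,-.082,0])
for k in range(-80,60,8):
    for dy in (25,):
        X=np.array([688,-47.5,50])+u*k+np.array([.082,.9966,0])*dy
        q=proj(T,X); i=tuple(q.round().astype(int)[::-1]); print(k,T[0][i],L("T1.npz")[0][i],L("top0.npz")[0][i])
E
```

```text
front [685.29 -50.25  39.9 ] [-0.06  0.44  0.71] [-5.14  0.69  2.94]
-80 [141 148 143] [135 142 137] [160 154 137]
-72 [141 147 143] [136 143 139] [161 155 138]
-64 [140 148 143] [135 142 138] [160 156 139]
-56 [140 146 141] [160 160 147] [162 157 139]
-48 [140 148 143] [174 169 150] [158 152 136]
-40 [108 109 102] [149 130 104] [134 117  94]
-32 [153 133 107] [149 130 104] [134 116  94]
-24 [152 132 106] [149 130 105] [135 117  94]
-16 [152 132 106] [149 129 104] [134 116  93]
-8 [152 131 106] [149 129 104] [136 116  95]
0 [151 131 104] [148 128 103] [134 116  93]
8 [151 131 105] [149 129 104] [133 116  93]
16 [151 131 104] [147 128 104] [133 115  92]
24 [151 130 105] [148 128 104] [133 116  94]
32 [151 131 105] [147 128 103] [133 115  93]
40 [150 130 104] [148 128 103] [133 116  94]
48 [152 132 107] [153 143 123] [138 129 112]
56 [120  85  53] [108  71  36] [97 64 31]
```

>>> send_rows([
  {"tx":0.008,"ty":-0.0002,"tz":-0.0002,"rx":0,"ry":0,"rz":0,"gripper":1},
  {"tx":0.008,"ty":-0.0002,"tz":-0.0002,"rx":0,"ry":0,"rz":0,"gripper":1},
  {"tx":0.008,"ty":-0.0002,"tz":-0.0002,"rx":0,"ry":0,"rz":0,"gripper":1},
  {"tx":0.008,"ty":-0.0002,"tz":-0.0002,"rx":0,"ry":0,"rz":0,"gripper":1},
  {"tx":0.008,"ty":-0.0002,"tz":-0.0002,"rx":0,"ry":0,"rz":0,"gripper":1},
])

```text
time_s: 13.52
ee_pos: [551.2, -27.8, 85.1]
ee_rot: [-134.9, 2.1, -4.9]
force: [-7.8, 0.4, 4.8]
gripper_width: 23.7
gripper_force: 55.0
```

>>> send_rows([
  {"tx":0.008,"ty":-0.0002,"tz":-0.0002,"rx":0,"ry":0,"rz":0,"gripper":1},
  {"tx":0.008,"ty":-0.0002,"tz":-0.0002,"rx":0,"ry":0,"rz":0,"gripper":1},
  {"tx":0.008,"ty":-0.0002,"tz":-0.0002,"rx":0,"ry":0,"rz":0,"gripper":1},
  {"tx":0.008,"ty":-0.0002,"tz":-0.0002,"rx":0,"ry":0,"rz":0,"gripper":1},
])

```text
time_s: 14.02
ee_pos: [566.9, -29.1, 85.1]
ee_rot: [-134.9, 2.2, -4.8]
force: [-8.5, 1.2, 4.4]
gripper_width: 23.5
gripper_force: 55.0
```

```bash
python3 - <<'E'
from h import *
np.set_printoptions(precision=2,suppress=True)
p,r,s=now(); f=blade()[0]+r.apply([55,0,0]); print("front",f,s["torque"],s["force"],s["qpos"])
T=cam("top"); u=np.array([.9966,-.082,0])
for dy in(-30,30):
  for k in (-56,-52,-48,-44,-40,-36,-32,-28,40,44,48,52,56):
    q=proj(T,np.array([688,-47.5,50])+u*k+np.array([.082,.9966,0])*dy); print(k,dy,T[0][tuple(q.round().astype(int)[::-1])])
save("p5",np.hstack([cv2.resize(T[0][95:195,260:360],(400,400),interpolation=2),cv2.resize(cam("scene")[0][200:300,260:360],(400,400),interpolation=2)]))
E
```

```text
front [719.6  -52.6   39.67] [0.08 0.69 1.05] [-8.5   1.17  4.38] [-26.72  34.3   99.62  42.44  73.67  46.33]
-56 -30 [23 26 26]
-52 -30 [22 26 26]
-48 -30 [20 23 25]
-44 -30 [22 25 27]
-40 -30 [19 22 24]
-36 -30 [27 26 24]
-32 -30 [134 117  94]
-28 -30 [155 134 108]
40 -30 [154 133 107]
44 -30 [153 133 107]
48 -30 [154 134 108]
52 -30 [151 130 104]
56 -30 [132  92  57]
-56 30 [142 149 146]
-52 30 [144 151 146]
-48 30 [143 151 147]
-44 30 [143 151 147]
-40 30 [110 113 108]
-36 30 [110 100  84]
-32 30 [154 133 107]
-28 30 [153 134 108]
40 30 [153 132 106]
44 30 [152 132 105]
48 30 [152 133 107]
52 30 [150 129 103]
56 30 [131  89  50]
```

>>> send_rows([
  {"tx":0.008,"ty":-0.0005,"tz":-0.0005,"rx":0,"ry":0,"rz":0,"gripper":1},
  {"tx":0.008,"ty":-0.0005,"tz":-0.0005,"rx":0,"ry":0,"rz":0,"gripper":1},
  {"tx":0.007,"ty":-0.0003,"tz":-0.0003,"rx":0,"ry":0,"rz":0,"gripper":1},
  {"tx":0,"ty":0,"tz":0,"rx":0,"ry":0,"rz":0,"gripper":1},
])

```text
time_s: 14.62
ee_pos: [579.1, -30.4, 85.3]
ee_rot: [-134.9, 2.1, -4.9]
force: [-6.1, 0.9, 2.9]
gripper_width: 23.5
gripper_force: 55.0
```

```bash
python3 - <<'E'
from h import *
np.set_printoptions(precision=2,suppress=True)
p,r,s=now(); f=blade()[0]+r.apply([55,0,0]); print(p,s["ee_rot"],"front",f,s["torque"],s["force"])
T=cam("top");save("p5",np.hstack([cv2.resize(T[0][95:195,260:360],(400,400),interpolation=2),cv2.resize(cam("scene")[0][200:300,260:360],(400,400),interpolation=2)]))
E
```

```text
[579.15 -30.41  85.35] [-134.93    2.1    -4.91] front [731.83 -54.12  40.07] [-0.06  0.59  0.77] [-6.13  0.93  2.93]
```

View pics/p5.png

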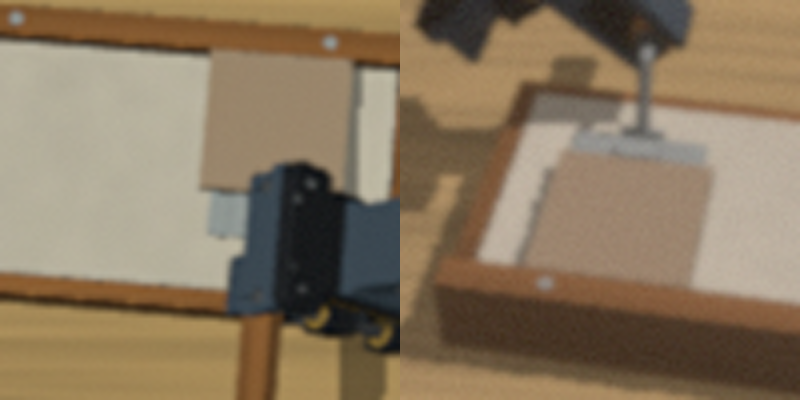

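The tile is against the rail at (280,50) and the blade is well under it, with a strip of steel left showing at (225,210). Next I lift, level the blade, back off from the rail and turn.

```bash
python3 - <<'E'
from h import *
p,r,s=now(); b=blade()[0]; u=np.array([.9966,-.082,0]);v=np.array([.082,.9966,0])
a=tgt([b[0],b[1],48],-5,45,-.5); rows(p,r,*a,4)
d=tgt(np.array([b[0],b[1],48])-40*u-8*v,-5,45,-.5); rows(*a,*d,8); print(b)
E
```

```text
4 rows: {'tx': -0.0009, 'ty': -0.0005, 'tz': -0.0004, 'rx': -0.0006, 'ry': 0.0157, 'rz': -0.0148} mm/row 0.6 deg/row 0.65
8 rows: {'tx': -0.01, 'ty': 0.0014, 'tz': -0.0015, 'rx': 0.0, 'ry': 0.0, 'rz': 0.0} mm/row 5.1 deg/row 0.00
[677.07731859 -49.41578664  42.0715998 ]
```

>>> send_rows([
  {"tx":-0.0009,"ty":-0.0007,"tz":-0.0006,"rx":0,"ry":0.0157,"rz":-0.0148,"gripper":1},
  {"tx":-0.0009,"ty":-0.0007,"tz":-0.0006,"rx":0,"ry":0.0157,"rz":-0.0148,"gripper":1},
  {"tx":-0.0009,"ty":-0.0007,"tz":-0.0006,"rx":0,"ry":0.0157,"rz":-0.0148,"gripper":1},
  {"tx":-0.0009,"ty":-0.0007,"tz":-0.0006,"rx":0,"ry":0.0157,"rz":-0.0148,"gripper":1},
  {"tx":0,"ty":0,"tz":0,"rx":0,"ry":0,"rz":0,"gripper":1},
])

```text
time_s: 15.35
ee_pos: [578.5, -30.9, 87.3]
ee_rot: [-135.0, -0.6, -5.1]
force: [-1.1, -0.9, -2.8]
gripper_width: 23.7
gripper_force: 54.9
```

>>> send_rows([
  {"tx":-0.005,"ty":0.0007,"tz":-0.0007,"rx":0,"ry":0,"rz":0,"gripper":1},
  {"tx":-0.01,"ty":0.0014,"tz":-0.0015,"rx":0,"ry":0,"rz":0,"gripper":1},
  {"tx":-0.01,"ty":0.0014,"tz":-0.0015,"rx":0,"ry":0,"rz":0,"gripper":1},
  {"tx":-0.01,"ty":0.0014,"tz":-0.0015,"rx":0,"ry":0,"rz":0,"gripper":1},
  {"tx":-0.01,"ty":0.0014,"tz":-0.0015,"rx":0,"ry":0,"rz":0,"gripper":1},
  {"tx":-0.01,"ty":0.0014,"tz":-0.0015,"rx":0,"ry":0,"rz":0,"gripper":1},
  {"tx":-0.01,"ty":0.0014,"tz":-0.0015,"rx":0,"ry":0,"rz":0,"gripper":1},
  {"tx":-0.01,"ty":0.0014,"tz":-0.0015,"rx":0,"ry":0,"rz":0,"gripper":1},
  {"tx":-0.005,"ty":0.0007,"tz":-0.0007,"rx":0,"ry":0,"rz":0,"gripper":1},
  {"tx":0,"ty":0,"tz":0,"rx":0,"ry":0,"rz":0,"gripper":1},
  {"tx":0,"ty":0,"tz":0,"rx":0,"ry":0,"rz":0,"gripper":1},
])

```text
time_s: 16.73
ee_pos: [538.0, -35.3, 87.1]
ee_rot: [-135.0, -0.6, -5.1]
force: [0.8, 0.6, -3.5]
gripper_width: 23.7
gripper_force: 55.0
```

```bash
python3 - <<'E'
from h import *
np.set_printoptions(precision=2,suppress=True)
p,r,s=now(); print(p,s["ee_rot"],s["qpos"],"blade",blade()[0],s["torque"],s["force"],s["time_s"])
T=cam("top"); u=np.array([.9966,-.082,0])
save("p6",T[0])
for dy in(-40,30):
  print(dy,[(k,T[0][tuple(proj(T,np.array([688,-47.5,58])+u*k+np.array([.082,.9966,0])*dy).round().astype(int)[::-1])].tolist()) for k in list(range(-88,-60,4))+list(range(0,30,4))])
print([(k,T[0][tuple(proj(T,np.array([688,-47.5,58])-15*u+np.array([.082,.9966,0])*k).round().astype(int)[::-1])].tolist()) for k in list(range(-64,-40,4))+list(range(24,56,4))])
E
```

```text
[537.98 -35.26  87.12] [-134.99   -0.63   -5.08] [-28.96  31.78 104.53  43.27  71.43  41.14] blade [637.77 -54.78  48.63] [-0.84  0.6   0.01] [ 0.83  0.63 -3.52] 16.725
-40 [(-88, [24, 24, 27]), (-84, [17, 21, 22]), (-80, [37, 35, 32]), (-76, [92, 81, 67]), (-72, [157, 137, 110]), (-68, [155, 136, 109]), (-64, [155, 135, 109]), (0, [154, 134, 109]), (4, [152, 133, 107]), (8, [153, 133, 107]), (12, [165, 152, 130]), (16, [177, 171, 151]), (20, [183, 177, 158]), (24, [184, 178, 158]), (28, [184, 178, 158])]
30 [(-88, [162, 163, 152]), (-84, [165, 164, 154]), (-80, [147, 144, 131]), (-76, [138, 125, 107]), (-72, [154, 135, 109]), (-68, [154, 134, 109]), (-64, [154, 133, 108]), (0, [153, 134, 108]), (4, [153, 134, 107]), (8, [152, 131, 105]), (12, [162, 147, 123]), (16, [177, 167, 148]), (20, [181, 175, 156]), (24, [180, 174, 155]), (28, [180, 173, 155])]
[(-64, [148, 144, 128]), (-60, [114, 111, 99]), (-56, [114, 110, 99]), (-52, [141, 126, 104]), (-48, [155, 134, 108]), (-44, [155, 135, 109]), (24, [152, 133, 106]), (28, [152, 133, 106]), (32, [152, 133, 106]), (36, [156, 137, 112]), (40, [181, 176, 156]), (44, [182, 177, 157]), (48, [181, 176, 156]), (52, [180, 176, 156])]
```

The wrist force is up by 1.5 N, the tile's weight, and the tile has moved back with the blade. Now the quick turn of the wrist about the blade's +y edge.

>>> send_rows([
  {"tx":0,"ty":-0.0073,"tz":0.0048,"rx":-0.2,"ry":0,"rz":0,"gripper":1},
  {"tx":0,"ty":-0.0171,"tz":0.0041,"rx":-0.34,"ry":0,"rz":0,"gripper":1},
  {"tx":0,"ty":-0.0171,"tz":0.0041,"rx":-0.34,"ry":0,"rz":0,"gripper":1},
  {"tx":0,"ty":-0.0171,"tz":0.0041,"rx":-0.34,"ry":0,"rz":0,"gripper":1},
  {"tx":0,"ty":-0.0171,"tz":0.0041,"rx":-0.34,"ry":0,"rz":0,"gripper":1},
  {"tx":0,"ty":-0.0171,"tz":0.0041,"rx":-0.34,"ry":0,"rz":0,"gripper":1},
  {"tx":0,"ty":-0.0171,"tz":0.0041,"rx":-0.34,"ry":0,"rz":0,"gripper":1},
  {"tx":0,"ty":-0.0171,"tz":0.0041,"rx":-0.34,"ry":0,"rz":0,"gripper":1},
  {"tx":0,"ty":-0.0128,"tz":-0.0027,"rx":-0.34,"ry":0,"rz":0,"gripper":1},
  {"tx":0,"ty":-0.0036,"tz":-0.0106,"rx":-0.34,"ry":0,"rz":0,"gripper":1},
  {"tx":0,"ty":0.0148,"tz":-0.0201,"rx":-0.34,"ry":0,"rz":0,"gripper":1},
  {"tx":0,"ty":0.0713,"tz":-0.0363,"rx":0,"ry":0,"rz":0,"gripper":1},
])

```text
time_s: 18.27
ee_pos: [545.0, 43.1, 130.1]
ee_rot: [116.8, 0.6, -5.0]
force: [0.8, 0.0, -2.3]
gripper_width: 23.6
gripper_force: 55.0
```

```bash
python3 - <<'E'
from h import *
np.set_printoptions(precision=2,suppress=True)
p,r,s=now(); print(p,s["ee_rot"],s["qpos"],"blade",blade()[0],s["torque"],s["force"],s["time_s"])
T=cam("top");save("p7",np.hstack([cv2.resize(T[0][85:200,160:360],(400,230),interpolation=2),cv2.resize(cam("scene")[0][185:300,260:460],(400,230),interpolation=2)]))
E
```

```text
[545.    43.06 130.09] [116.81   0.58  -4.98] [ 29.82  40.55  93.58 -47.    93.1  143.33] blade [642.56   0.12 151.51] [ 0.83  0.18 -0.  ] [ 0.75  0.05 -2.31] 18.275
```

View pics/p7.png

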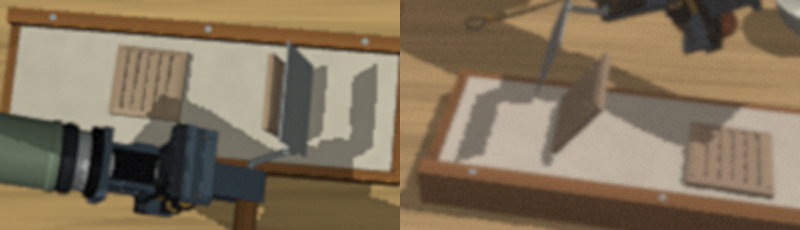

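The tile is in mid-fall: in the right half it stands past vertical at (580,105), its top leaning to +y, away from the blade. I hold still and let it land.

>>> send_rows([
  {"tx":0,"ty":0,"tz":0,"rx":0,"ry":0,"rz":0,"gripper":1},
  {"tx":0,"ty":0,"tz":0,"rx":0,"ry":0,"rz":0,"gripper":1},
  {"tx":0,"ty":0,"tz":0,"rx":0,"ry":0,"rz":0,"gripper":1},
  {"tx":0,"ty":0,"tz":0,"rx":0,"ry":0,"rz":0,"gripper":1},
  {"tx":0,"ty":0,"tz":0,"rx":0,"ry":0,"rz":0,"gripper":1},
])

```text
time_s: 19.0
ee_pos: [546.6, 40.7, 137.5]
ee_rot: [117.1, -0.3, -5.1]
force: [0.1, 0.2, -2.8]
gripper_width: 23.3
gripper_force: 55.0
```

```bash
cat >> h.py <<'E'
def prof(c,a,b,n=45,z=50):
    # luminance profile along a world line
    return [int(c[0][tuple(proj(c,[*(np.array(a)+(np.array(b)-a)*t),z]).round().astype(int)[::-1])].sum()//3) for t in np.linspace(0,1,n)]
E
python3 - <<'E'
from h import *
T=cam("top");S=cam("scene");save("p8",np.hstack([cv2.resize(T[0][85:200,160:360],(400,230),interpolation=2),cv2.resize(S[0][185:300,260:460],(400,230),interpolation=2)]))
for c in(T,S):
  for x in(630,650,670,690):
    print(x,prof(c,np.array([x,-60]),np.array([x+22,200]),66))
E
```

```text
630 [179, 177, 177, 175, 176, 175, 176, 177, 177, 179, 178, 178, 158, 76, 69, 71, 74, 73, 73, 71, 82, 135, 135, 111, 119, 136, 109, 110, 134, 138, 114, 134, 137, 109, 110, 131, 114, 84, 84, 80, 76, 93, 109, 108, 109, 107, 109, 108, 106, 103, 97, 96, 93, 76, 61, 76, 78, 76, 76, 80, 78, 108, 134, 133, 128, 124]
650 [175, 174, 174, 175, 175, 176, 177, 175, 175, 175, 176, 169, 125, 68, 70, 72, 72, 73, 72, 69, 104, 137, 135, 125, 130, 136, 111, 122, 136, 130, 110, 126, 135, 117, 122, 136, 129, 121, 135, 134, 148, 165, 158, 153, 114, 109, 106, 107, 107, 107, 109, 109, 100, 83, 85, 85, 84, 82, 78, 97, 122, 107, 110, 133, 130, 114]
670 [176, 177, 177, 177, 176, 174, 174, 173, 172, 173, 175, 133, 88, 71, 71, 72, 73, 72, 69, 72, 129, 137, 130, 121, 134, 130, 109, 133, 131, 115, 123, 133, 130, 122, 133, 135, 132, 128, 133, 134, 164, 173, 174, 172, 173, 173, 172, 172, 174, 172, 169, 107, 96, 114, 127, 132, 136, 129, 118, 135, 128, 115, 130, 134, 130, 121]
690 [178, 176, 178, 178, 177, 177, 177, 178, 177, 177, 176, 113, 74, 72, 73, 72, 72, 72, 69, 83, 138, 117, 104, 131, 135, 104, 107, 133, 127, 
[... 804 characters left out ...]
 127, 124, 121, 132, 131, 119]
670 [176, 177, 174, 176, 176, 177, 178, 175, 175, 175, 175, 175, 176, 177, 175, 176, 167, 127, 125, 125, 132, 131, 121, 120, 131, 130, 119, 132, 131, 121, 127, 135, 131, 115, 129, 136, 127, 128, 137, 138, 157, 171, 174, 174, 175, 174, 173, 174, 165, 168, 160, 137, 108, 119, 126, 132, 130, 120, 120, 132, 131, 122, 127, 133, 127, 124]
690 [179, 179, 177, 179, 178, 177, 178, 179, 179, 175, 179, 174, 175, 176, 176, 176, 174, 133, 120, 120, 131, 132, 130, 128, 132, 125, 128, 132, 132, 132, 131, 134, 130, 128, 130, 130, 126, 128, 124, 127, 158, 172, 171, 175, 174, 175, 177, 176, 173, 175, 166, 125, 116, 121, 130, 131, 132, 118, 131, 136, 124, 130, 135, 133, 123, 132]
```

Profiles in both views now show the ribbed pattern at slab height from y = 8 to 98. So the tile lies flat, ribs up, 50 mm from the other tile. I take the turner back.

```bash
python3 - <<'E'
from h import *
p,r,s=now(); m=(np.array([545,-30,230.]),ori(-5,0)); rows(p,r,*m,11)
a=(np.array([440,-354,180.]),ori(14.1,45)); rows(*m,*a,12); print(s["qpos"].round(0))
E
```

```text
11 rows: {'tx': 0.0009, 'ty': 0.0211, 'tz': -0.007, 'rx': 0.1906, 'ry': -0.0007, 'rz': -0.0007} mm/row 11.1 deg/row 5.72
12 rows: {'tx': -0.0207, 'ty': 0.054, 'tz': -0.0107, 'rx': 0.1238, 'ry': -0.0208, 'rz': -0.0503} mm/row 29.4 deg/row 4.06
[ 30.  40.  94. -47.  93. 143.]
```

>>> send_rows([
  {"tx":0.0009,"ty":0.0211,"tz":-0.007,"rx":0.1,"ry":0,"rz":0,"gripper":1},
  {"tx":0.0009,"ty":0.0211,"tz":-0.007,"rx":0.2,"ry":0,"rz":0,"gripper":1},
  {"tx":0.0009,"ty":0.0211,"tz":-0.007,"rx":0.2,"ry":0,"rz":0,"gripper":1},
  {"tx":0.0009,"ty":0.0211,"tz":-0.007,"rx":0.2,"ry":0,"rz":0,"gripper":1},
  {"tx":0.0009,"ty":0.0211,"tz":-0.007,"rx":0.2,"ry":0,"rz":0,"gripper":1},
  {"tx":0.0009,"ty":0.0211,"tz":-0.007,"rx":0.2,"ry":0,"rz":0,"gripper":1},
  {"tx":0.0009,"ty":0.0211,"tz":-0.007,"rx":0.2,"ry":0,"rz":0,"gripper":1},
  {"tx":0.0009,"ty":0.0211,"tz":-0.007,"rx":0.2,"ry":0,"rz":0,"gripper":1},
  {"tx":0.0009,"ty":0.0211,"tz":-0.007,"rx":0.2,"ry":0,"rz":0,"gripper":1},
  {"tx":0.0009,"ty":0.0211,"tz":-0.007,"rx":0.2,"ry":0,"rz":0,"gripper":1},
  {"tx":0.0009,"ty":0.0211,"tz":-0.007,"rx":0.2,"ry":0,"rz":0,"gripper":1},
])

```text
time_s: 20.48
ee_pos: [543.9, -28.0, 231.7]
ee_rot: [-179.8, -0.2, -5.0]
force: [-0.0, -0.0, -2.8]
gripper_width: 23.4
gripper_force: 55.0
```

```bash
python3 - <<'E'
from h import *
p,r,s=now(); print(p,s["ee_rot"],s["qpos"].round(0))
a=(np.array([440,-354,180.]),ori(14.1,45)); rows(p,r,*a,12)
E
```

```text
[543.94077885 -28.04689015 231.74413552] [-179.77170317   -0.21388525   -5.04268286] [-4. 15. 92.  0. 73. 91.]
12 rows: {'tx': -0.0205, 'ty': 0.0544, 'tz': -0.0107, 'rx': 0.1233, 'ry': -0.0215, 'rz': -0.0501} mm/row 29.6 deg/row 4.04
```

>>> send_rows([
  {"tx":-0.0205,"ty":0.0544,"tz":-0.0107,"rx":0.1233,"ry":-0.0215,"rz":-0.0501,"gripper":1},
  {"tx":-0.0205,"ty":0.0544,"tz":-0.0107,"rx":0.1233,"ry":-0.0215,"rz":-0.0501,"gripper":1},
  {"tx":-0.0205,"ty":0.0544,"tz":-0.0107,"rx":0.1233,"ry":-0.0215,"rz":-0.0501,"gripper":1},
  {"tx":-0.0205,"ty":0.0544,"tz":-0.0107,"rx":0.1233,"ry":-0.0215,"rz":-0.0501,"gripper":1},
  {"tx":-0.0205,"ty":0.0544,"tz":-0.0107,"rx":0.1233,"ry":-0.0215,"rz":-0.0501,"gripper":1},
  {"tx":-0.0205,"ty":0.0544,"tz":-0.0107,"rx":0.1233,"ry":-0.0215,"rz":-0.0501,"gripper":1},
  {"tx":-0.0205,"ty":0.0544,"tz":-0.0107,"rx":0.1233,"ry":-0.0215,"rz":-0.0501,"gripper":1},
  {"tx":-0.0205,"ty":0.0544,"tz":-0.0107,"rx":0.1233,"ry":-0.0215,"rz":-0.0501,"gripper":1},
  {"tx":-0.0205,"ty":0.0544,"tz":-0.0107,"rx":0.1233,"ry":-0.0215,"rz":-0.0501,"gripper":1},
  {"tx":-0.0205,"ty":0.0544,"tz":-0.0107,"rx":0.1233,"ry":-0.0215,"rz":-0.0501,"gripper":1},
  {"tx":-0.0205,"ty":0.0544,"tz":-0.0107,"rx":0.1233,"ry":-0.0215,"rz":-0.0501,"gripper":1},
  {"tx":-0.0205,"ty":0.0544,"tz":-0.0107,"rx":0.1233,"ry":-0.0215,"rz":-0.0501,"gripper":1},
])

```text
time_s: 21.98
ee_pos: [439.9, -354.6, 179.7]
ee_rot: [-135.1, 0.1, 14.1]
force: [0.9, 0.2, -2.6]
gripper_width: 23.5
gripper_force: 55.0
```

```bash
python3 - <<'E'
from h import *
p,r,s=now(); print(p,s["ee_rot"],s["qpos"].round(0),s["torque"],s["force"])
a=(np.array([438,-346,52.]),ori(14.1,45)); rows(p,r,*a,9)
E
```

```text
[ 439.90719112 -354.61933821  179.73096357] [-1.35064254e+02  6.35835344e-02  1.41325583e+01] [-50.  41.  70.  19. 110.  25.] [-0.74152022  0.08685517 -0.06118285] [ 0.89158532  0.17465608 -2.64457587]
9 rows: {'tx': 0.0001, 'ty': 0.0187, 'tz': 0.0215, 'rx': 0.0002, 'ry': 0.0003, 'rz': -0.0001} mm/row 14.2 deg/row 0.01
```

>>> send_rows([
  {"tx":0,"ty":0.0187,"tz":0.0215,"rx":0,"ry":0,"rz":0,"gripper":1},
  {"tx":0,"ty":0.0187,"tz":0.0215,"rx":0,"ry":0,"rz":0,"gripper":1},
  {"tx":0,"ty":0.0187,"tz":0.0215,"rx":0,"ry":0,"rz":0,"gripper":1},
  {"tx":0,"ty":0.0187,"tz":0.0215,"rx":0,"ry":0,"rz":0,"gripper":1},
  {"tx":0,"ty":0.0187,"tz":0.0215,"rx":0,"ry":0,"rz":0,"gripper":1},
  {"tx":0,"ty":0.0187,"tz":0.0215,"rx":0,"ry":0,"rz":0,"gripper":1},
  {"tx":0,"ty":0.0187,"tz":0.0215,"rx":0,"ry":0,"rz":0,"gripper":1},
  {"tx":0,"ty":0.0187,"tz":0.0215,"rx":0,"ry":0,"rz":0,"gripper":1},
  {"tx":0,"ty":0.0187,"tz":0.0215,"rx":0,"ry":0,"rz":0,"gripper":1},
  {"tx":0,"ty":0,"tz":0,"rx":0,"ry":0,"rz":0,"gripper":1},
  {"tx":0,"ty":0,"tz":0,"rx":0,"ry":0,"rz":0,"gripper":1},
])

```text
time_s: 23.35
ee_pos: [439.1, -345.2, 52.5]
ee_rot: [-135.2, -0.1, 14.1]
force: [0.2, -0.1, -3.2]
gripper_width: 23.8
gripper_force: 54.9
```

>>> send_rows([
  {"tx":0,"ty":0.0028,"tz":0.0028,"rx":0,"ry":0,"rz":0,"gripper":1},
  {"tx":0,"ty":0.0028,"tz":0.0028,"rx":0,"ry":0,"rz":0,"gripper":1},
  {"tx":0,"ty":0,"tz":0,"rx":0,"ry":0,"rz":0,"gripper":1},
])

```text
time_s: 23.72
ee_pos: [438.9, -345.0, 48.3]
ee_rot: [-135.1, -0.1, 14.1]
force: [-0.4, 0.2, -1.4]
gripper_width: 23.6
gripper_force: 54.9
```

>>> send_rows([
  {"tx":0,"ty":0.0014,"tz":0.0014,"rx":0,"ry":0,"rz":0,"gripper":1},
  {"tx":0,"ty":0,"tz":0,"rx":0,"ry":0,"rz":0,"gripper":1},
])

```text
time_s: 23.98
ee_pos: [438.9, -345.0, 47.3]
ee_rot: [-135.1, -0.1, 14.1]
force: [0.3, -0.2, -2.0]
gripper_width: 23.4
gripper_force: 55.0
```

>>> send_rows([
  {"tx":0,"ty":0.0014,"tz":0.0014,"rx":0,"ry":0,"rz":0,"gripper":1},
  {"tx":0,"ty":0,"tz":0,"rx":0,"ry":0,"rz":0,"gripper":1},
])

```text
time_s: 24.22
ee_pos: [438.9, -345.0, 46.3]
ee_rot: [-135.1, -0.1, 14.1]
force: [-0.5, 0.7, -2.7]
gripper_width: 23.5
gripper_force: 55.0
```

>>> send_rows([
  {"tx":0,"ty":0.0011,"tz":0.0011,"rx":0,"ry":0,"rz":0,"gripper":1},
  {"tx":0,"ty":0,"tz":0,"rx":0,"ry":0,"rz":0,"gripper":1},
])

```text
time_s: 24.48
ee_pos: [439.0, -345.0, 45.6]
ee_rot: [-135.1, -0.1, 14.1]
force: [0.1, -0.3, -1.7]
gripper_width: 23.5
gripper_force: 54.9
```

>>> send_rows([
  {"tx":0,"ty":0.001,"tz":0.001,"rx":0,"ry":0,"rz":0,"gripper":1},
  {"tx":0,"ty":0,"tz":0,"rx":0,"ry":0,"rz":0,"gripper":1},
])

```text
time_s: 24.72
ee_pos: [438.9, -345.0, 45.4]
ee_rot: [-135.1, -0.1, 14.1]
force: [-1.0, 0.2, 0.6]
gripper_width: 23.2
gripper_force: 55.0
```

>>> send_rows([
  {"tx":0,"ty":0.0006,"tz":0.0006,"rx":0,"ry":0,"rz":0,"gripper":1},
  {"tx":0,"ty":0,"tz":0,"rx":0,"ry":0,"rz":0,"gripper":1},
])

```text
time_s: 24.98
ee_pos: [438.8, -345.1, 45.2]
ee_rot: [-135.1, -0.1, 14.1]
force: [-2.3, -1.4, 5.2]
gripper_width: 23.5
gripper_force: 55.0
```

Contact with the mat. I ease off, open, and back out along the tool.

>>> send_rows([
  {"tx":0,"ty":-0.0008,"tz":-0.0008,"rx":0,"ry":0,"rz":0,"gripper":1},
  {"tx":0,"ty":0,"tz":0,"rx":0,"ry":0,"rz":0,"gripper":0.4},
  {"tx":0,"ty":0,"tz":0,"rx":0,"ry":0,"rz":0,"gripper":0.1},
  {"tx":0,"ty":0,"tz":0,"rx":0,"ry":0,"rz":0,"gripper":0},
  {"tx":0,"ty":0,"tz":0,"rx":0,"ry":0,"rz":0,"gripper":0},
  {"tx":0,"ty":0,"tz":-0.02,"rx":0,"ry":0,"rz":0,"gripper":0},
  {"tx":0,"ty":0,"tz":-0.025,"rx":0,"ry":0,"rz":0,"gripper":0},
  {"tx":0,"ty":0,"tz":-0.025,"rx":0,"ry":0,"rz":0,"gripper":0},
  {"tx":0,"ty":0,"tz":-0.025,"rx":0,"ry":0,"rz":0,"gripper":0},
  {"tx":0,"ty":0,"tz":-0.02,"rx":0,"ry":0,"rz":0,"gripper":0},
])

```text
time_s: 26.22
ee_pos: [449.0, -385.2, 86.4]
ee_rot: [-135.2, -0.1, 14.1]
force: [-0.1, -0.4, -0.1]
gripper_width: 45.2
gripper_force: 0.0
```

>>> send_rows([
  {"tx":0,"ty":-0.05,"tz":-0.05,"rx":0,"ry":0,"rz":0,"gripper":0},
  {"tx":0,"ty":-0.05,"tz":-0.05,"rx":0,"ry":0,"rz":0,"gripper":0},
  {"tx":0,"ty":-0.05,"tz":-0.05,"rx":0,"ry":0,"rz":0,"gripper":0},
  {"tx":0,"ty":0,"tz":0,"rx":0,"ry":0,"rz":0,"gripper":0},
  {"tx":0,"ty":0,"tz":0,"rx":0,"ry":0,"rz":0,"gripper":0},
])

```text
time_s: 26.85
ee_pos: [448.4, -384.1, 191.1]
ee_rot: [-135.1, -0.0, 14.1]
force: [0.3, 0.2, 0.1]
gripper_width: 45.9
gripper_force: 0.0
```

```bash
python3 - <<'E'
from h import *
S=cam("scene");T=cam("top");ref=L("scene0.npz");r2=L("top0.npz")
# flatness/position of the tile, orange & bystanders unchanged
for c in(T,S): print([prof(c,np.array([x,-20]),np.array([x+12,120]),36) for x in(630,690)])
d=np.abs(S[0].astype(int)-ref[0]).sum(2)
B={"loop":(290,175,358,204),"rib":(395,182,432,208),"bowl":(445,170,495,208),"turned":(400,245,450,285),"jar":(122,210,160,255),"orange":(248,148,290,170)}
for k,(x0,y0,x1,y1) in B.items(): print(k,d[y0:y1,x0:x1].mean().round(1),(d[y0:y1,x0:x1]>90).mean().round(3))
# turner blade blob (scene)
h=cv2.cvtColor(S[0],cv2.COLOR_RGB2HSV); m=((h[:,:,1]<45)&(h[:,:,2]>90)).astype(np.uint8); m[:, :185]=0;m[:195]=0;m[245:]=0;m[:,260:]=0
h0=cv2.cvtColor(ref[0],cv2.COLOR_RGB2HSV); m0=((h0[:,:,1]<45)&(h0[:,:,2]>90)).astype(np.uint8); m0[:, :185]=0;m0[:195]=0;m0[245:]=0;m0[:,260:]=0
for q in(m0,m): ct=max(cv2.findContours(q,0,2)[0],key=cv2.contourArea); print(cv2.approxPolyDP(ct,3,True)[:,0].tolist())
E
```

```text
[[159, 159, 157, 156, 156, 155, 156, 152, 97, 97, 109, 118, 119, 117, 114, 121, 102, 96, 120, 120, 98, 118, 121, 104, 104, 121, 120, 103, 119, 120, 122, 137, 155, 153, 154, 153], [156, 154, 156, 157, 157, 159, 124, 99, 106, 109, 120, 120, 115, 117, 120, 94, 91, 118, 113, 96, 118, 120, 113, 114, 119, 116, 101, 117, 119, 121, 151, 154, 154, 154, 156, 156]]
[[168, 168, 169, 165, 170, 168, 167, 164, 126, 118, 122, 128, 125, 122, 121, 124, 122, 112, 128, 129, 123, 122, 129, 118, 113, 127, 128, 119, 125, 131, 132, 147, 164, 168, 165, 165], [169, 169, 168, 168, 170, 171, 150, 125, 117, 119, 125, 123, 126, 124, 127, 117, 120, 125, 124, 124, 125, 127, 126, 123, 125, 127, 112, 125, 124, 128, 150, 165, 167, 165, 167, 168]]
loop 16.7 0.031
rib 18.7 0.048
bowl 19.2 0.051
turned 11.5 0.0
jar 13.8 0.009
orange 56.0 0.314
[[229, 204], [217, 203], [214, 195], [215, 202], [201, 208], [198, 232], [228, 228]]
[[233, 204], [218, 199], [217, 204], [206, 207], [202, 232], [232, 228]]
```

```bash
python3 -c "
from workcell import env
print(env.job_done())"
```

```text
the job is handed in; nothing more can be done
None
```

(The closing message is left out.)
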